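Pack out the gauge and hold it tight

TASK

Pack out the dough-cutting gauge: stand the tabbed metal blocks on its bed, side by side between the spring slide and the fixed stop, flat faces square to the gap, letting each one go with the slide still fully back, until there are enough (two or three) for the slide's short travel to close up the gap. Then push the slide by its fin until you feel it clamp the stack against the stop, and finish while still holding it there with a light, steady push: do not let go of the slide. Leave the other things on the counter where they are.

Things in the scene. Friction and masses are not known exactly. Their poses are not given: they have to be found in the camera images.
- bed: steel gauge bed lying fixed on the counter, 250 mm long (its x) by 80 mm wide (its y) by 10 mm thick: blocks stand on its top, 10 mm above the counter. Origin: centre of its underside. Its x axis runs from the spring slide to the stop
- slide (a joint): travel of the spring slide along the bed's +x, towards the stop: 0 = fully back (where its spring returns it), 0.030 m = end of its travel. The spring pushes back with 1.5 N at 0 and 3 N at 0.030 m, friction 0.3 N
- slide_fin (a point): centre of the slide's upright grip fin, 10 mm thick (bed x) by 20 mm wide (bed y), from 33 to 71 mm above the counter; the point is 52 mm above the counter. The slide's body below it is 30 mm thick (bed x, fin in its middle) by 50 mm wide, top 34 mm above the counter. It moves with the slide; axes as the bed's
- slide_face (a point): centre of the slide's flat face that looks at the stop, 15 mm in front of the fin's centre, 22 mm above the counter; moves with the slide; axes as the bed's
- stop_face (a point): centre of the fixed stop's flat face that looks at the slide, 22 mm above the counter; axes as the bed's. The stop is a steel block 30 mm thick (bed x) by 70 mm wide by 24 mm high, its top 34 mm above the counter. With the slide back the gap from slide face to stop face is 52 to 88 mm, so two or three blocks are needed
- pack1_c (a point): aluminium packing block, 72 to 126 g, one of four alike: body 20 mm thick (its x) by 50 mm long (its y) by 26 mm high, with an upright flat tab in the middle of its top, 10 mm (x) by 20 mm (y) by 36 mm high, to take it by; 62 mm high over all. It starts upright on the counter in the row nearest the robot. The point is its centre, 31 mm above its underside; z up. The two ways round are the same
- pack2_c (a point): aluminium packing block, 72 to 126 g, one of four alike: body 20 mm thick (its x) by 50 mm long (its y) by 26 mm high, with an upright flat tab in the middle of its top, 10 mm (x) by 20 mm (y) by 36 mm high, to take it by; 62 mm high over all. It starts upright on the counter in the row nearest the robot. The point is its centre, 31 mm above its underside; z up. The two ways round are the same
- pack3_c (a point): aluminium packing block, 72 to 126 g, one of four alike: body 20 mm thick (its x) by 50 mm long (its y) by 26 mm high, with an upright flat tab in the middle of its top, 10 mm (x) by 20 mm (y) by 36 mm high, to take it by; 62 mm high over all. It starts upright on the counter in the row nearest the robot. The point is its centre, 31 mm above its underside; z up. The two ways round are the same
- pack4_c (a point): aluminium packing block, 72 to 126 g, one of four alike: body 20 mm thick (its x) by 50 mm long (its y) by 26 mm high, with an upright flat tab in the middle of its top, 10 mm (x) by 20 mm (y) by 36 mm high, to take it by; 62 mm high over all. It starts upright on the counter in the row nearest the robot. The point is its centre, 31 mm above its underside; z up. The two ways round are the same
- stop: the fixed stop itself (see stop_face); origin: centre of its underside, on the bed's top, 15 mm behind its face
- cutter: bystander: thin steel pastry ring, 50 mm across, 40 mm high, in the front row; origin: centre of its underside
- spice: bystander: small amber jar, 44 mm across, 65 mm high, in the front row; origin: centre of its underside
- shaker: bystander: plain metal can, 64 mm across, 130 mm high, to the left; origin: centre of its underside
- bowl: bystander: white bowl, 120 mm across, 50 mm high, to the right; origin: centre of its underside
- stamp: bystander: wooden dough stamp, 60 mm across, 95 mm high, beyond the bed, to the left; origin: centre of its underside
- mug: bystander: white mug, 80 mm across, 90 mm high, with a handle, beyond the bed, to the right; origin: centre of its underside
Things that resemble listed ones, but are neither listed nor needed, are in the scene too. What is shaped like the part that bears pack4_c but black is not meant.

How it is judged:
By the outcome, as a careful person would: the job done as asked, in the order asked, and still so for the second after the job is handed in, while the arm keeps its last pose, push and grip.
It also fails if it takes over 72 s, if anything falls off the work surface, if the arm or the gripper's body presses on something with over 40 N, if the wrist force passes 120 N, or if a joint passes its speed limit or range.

ROBOT

A 6-joint arm with a two-finger parallel gripper is mounted at the origin on the work surface. World frame = base frame: x ahead of the robot, y to its left, z up, the work surface at z = 0. Lengths are in mm, angles in rad, forces in N, time in s.
With the tool pointing down it reaches from about 400 to 925 mm from the base axis. Payload 12.5 kg.
Tool frame: the origin (TCP) lies midway between the tips of the shut fingers; the grasp point (between the pads) lies 19 mm behind it (env.grip_depth is the distance from the TCP to the grasp point, in mm); z points along the fingers, y is the line along which they close (so a half turn about z gives the same grasp; the last joint's range is limited). The gripper opens to 95 mm and grips with 3 to 60 N. Pads are 20 mm wide; open, the fingers measure 119 mm over their backs; the gripper's body (75 mm by 180 mm) begins 59 mm behind the grasp point.
Start: joints at [1.18, 0.491, 1.559, -0, 1.092, -0.106], TCP at [175.587, 599.85, 184.161] pointing down, gripper open.
Joint ranges: [-3.1, 3.1], [-0.84, 2.19], [0.05, 2.79], [-1.13, 4.28], [0.06, 2.93], [-2.69, 2.69]. Speed limits (rad/s): [2.22, 2.22, 2.79, 3.14, 3.14, 3.14].

INTERFACE

Orientations are given as [roll, pitch, yaw] about the fixed x, y, z axes, in that order (R = Rz(yaw) Ry(pitch) Rx(roll)).
In Python, from cell import monitor, viewer, order, env gives the robot as it stands.
- The arm moves only by the tool move_arm, never from a script. Its argument "moves" is one flat list of numbers, 4 for each row, row after row: the shift along the tool's x, y, z normalised to -1 to 1, where 1 is 0.15 m, then the turn about the tool's z normalised to -1 to 1, where 1 is pi/2 rad. A call has 1 to 10 rows; each row shifts and turns the commanded pose from where the row before left it, along the tool's axes as they then stand; what a row does not reach is not made up. A row lasts 1/8 s, in which the tool goes at most 62.5 mm and 10.7 degrees, less where a joint would pass 70% of its speed; a pose out of reach is approached as far as the arm can. A call with a number of a shift or a turn outside -1 to 1 is refused whole. A call with a gripper value outside its range is refused whole. "claw" is the finger opening in mm, from 0 to 95.1, set as the call begins (left out, the last holds). The fingers move at their own pace and stop on an object; the grip force is fixed at half the most. Time passes only in rows, so rows that do not move let the fingers close. It gives the time, the measured TCP pose, the force, the opening and the grip force at its end, in the units of the state.
- monitor.state(): the state, without advancing time (a new reading comes with each control period).
- viewer.read_camera(name): name is "side" or "top" or "wrist"; returns the picture (400x640x3 uint8, red, green, blue); there is no depth.
- viewer.camera_info(name): a dict with "K" (3x3 intrinsics, pixels), "camera_from_world" (4x4, takes a point from world to camera coordinates). Camera axes: x right, y down, z forward; pixel columns grow to the right and rows downward; lengths in mm; the calibration is good to about 2 mm. The wrist camera is an equidistant fisheye: a pixel r from the principal point sees the ray r / f radians off the axis. A picture is of the moment at which its call begins: read the wrist's pose just before it. camera_info takes no time and is no camera call; for the wrist camera it gives the pose at the moment of the call.
- order.job_done(): hands the job in; it is judged then, once.
The state is a dict: "t": time; "joints": joint angles; "qvel": joint speeds; "tau": joint torques, N m; "eef_pos": TCP position; "tcp_rot": TCP orientation; "ft_force": force on the tool from outside, world axes, zero at the start; "moment": the same for the moment, N m; "opening": opening from 0.0 (shut) to 1.0 (fully open); "grip_force": force on a finger pad.
Only numpy, scipy, OpenCV 4.12 (cv2) and the standard library are available. Lean on these libraries where they do the work, as an engineer would, in place of code of your own. Each camera call takes 0.05 s, during which the arm holds its last target. There are 200 camera calls.

## Working session

There is one attempt and no reset: what is moved stays moved. The work goes in short steps, Python scripts to look and compute and a tool call to move; the robot and the scene stay as the last step left them, time stands still between calls to the robot, and variables do not carry over. Pictures are saved under pics/ and viewed, at most 10 in all, crops included, and the job is handed in when it is done.

Besides the shell and the picture viewer there is one more tool, called in YAML: its name, and indented under it one key for each argument. move_arm: Moves the arm, as the interface text tells. Scaled input: -1 to 1 covers 0.15 m each way for a shift and pi/2 rad each way for a turn. Its arguments: {"type":"object","properties":{"moves":{"type":"array"},"claw":{"type":"number"}},"required":["moves"]}

```bash
mkdir -p pics; ls
python3 - <<'E'
from cell import monitor, viewer, order, env
import cv2, numpy as np
s=monitor.state(); print(s)
for n in ("top","side"):
    im=viewer.read_camera(n); cv2.imwrite(f"pics/{n}0.png",im[:,:,::-1]); i=viewer.camera_info(n)
    print(n,np.round(i["K"],2).tolist(),np.round(i["camera_from_world"],4).tolist())
E
```

```text
pics
{'t': 0.0, 'joints': array([ 1.18040959e+00,  4.91536624e-01,  1.55947282e+00,  4.26627195e-06,
        1.09171286e+00, -1.05563927e-01]), 'qvel': array([-0.00168547, -0.00024065,  0.0002596 , -0.00100231,  0.00088197,
        0.00136742]), 'tau': array([-2.64841423e-03, -6.12636995e+01, -2.58177119e+01,  6.91050896e-02,
        4.82493080e-02, -1.24363296e-04]), 'eef_pos': array([175.46019594, 599.55959737, 183.56797643]), 'tcp_rot': array([-3.14046969e+00, -1.22791456e-04,  2.85676780e+00]), 'ft_force': array([-0.27581293,  0.14748196,  0.77283278]), 'moment': array([-0.0511364 ,  0.00338951,  0.01070805]), 'grip_force': 0.0, 'opening': 1.000614426700783}
top [[455.97, 0.0, 320.65], [0.0, 455.97, 195.17], [0.0, 0.0, 1.0]] [[0.0263, -0.9996, 0.0138, -24.8073], [-0.9975, -0.0272, -0.0659, 525.7405], [0.0663, -0.012, -0.9977, 1490.2148], [0.0, 0.0, 0.0, 1.0]]
side [[402.16, 0.0, 318.62], [0.0, 402.16, 201.07], [0.0, 0.0, 1.0]] [[0.8311, -0.556, 0.0137, -439.2665], [-0.3215, -0.5003, -0.8039, 229.9116], [0.4539, 0.6637, -0.5946, 812.6649], [0.0, 0.0, 0.0, 1.0]]
```

View pics/top0.png

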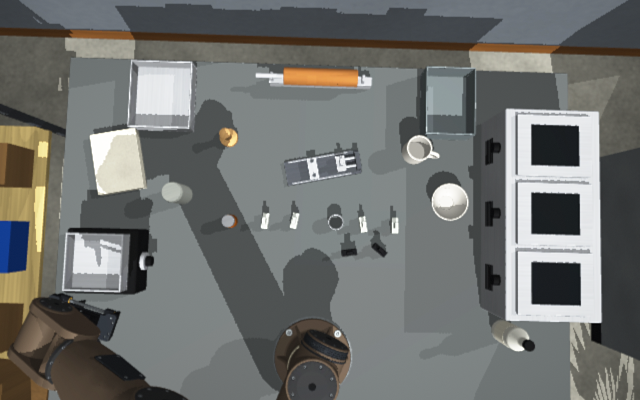

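View pics/side0.png

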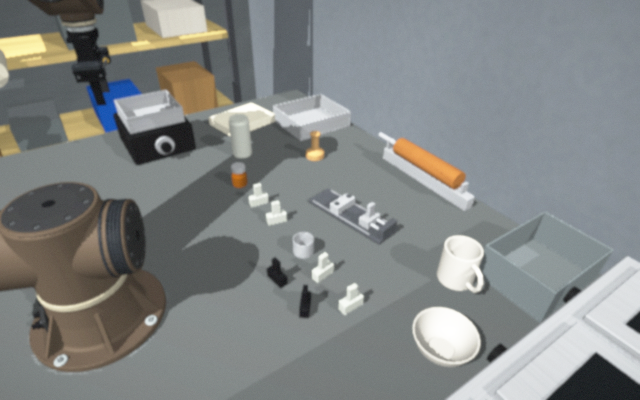

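The top view shows four white tabbed blocks at (265,216), (294,215), (363,222) and (395,222). The black look-alikes are at (348,247) and (379,245), and the bed is at (320,167). The white blocks fit the description because they are aluminium, upright and in the front row. Next is an enlarged crop to confirm that and to find which end is the slide.

Run:
```python
from cell import viewer
import cv2, numpy as np
a=cv2.imread("pics/top0.png")[140:262,245:415]; b=cv2.imread("pics/side0.png")[170:325,235:405]
a=cv2.resize(a,None,fx=2.3*2,fy=2.3*2,interpolation=cv2.INTER_CUBIC)[:, :]
b=cv2.resize(b,None,fx=3.5,fy=3.5,interpolation=cv2.INTER_CUBIC)
cv2.imwrite("pics/c1.png",a);print(a.shape)
w=viewer.read_camera("wrist"); i=viewer.camera_info("wrist")
cv2.imwrite("pics/w0.png",w[:,:,::-1]); print(i)
```

```text
(561, 782, 3)
{'K': array([[309.70691629,   0.        , 320.98306961],
       [  0.        , 309.70691629, 198.65419186],
       [  0.        ,   0.        ,   1.        ]]), 'camera_from_world': array([[ 2.80575576e-01,  9.59831890e-01,  2.97147856e-04,
        -6.24366987e+02],
       [ 9.24602534e-01, -2.70360500e-01,  2.68356766e-01,
        -3.14977380e+01],
       [ 2.57657719e-01, -7.50196104e-02, -9.63319551e-01,
         3.90161187e+02],
       [ 0.00000000e+00,  0.00000000e+00,  0.00000000e+00,
         1.00000000e+00]])}
```

View pics/c1.png

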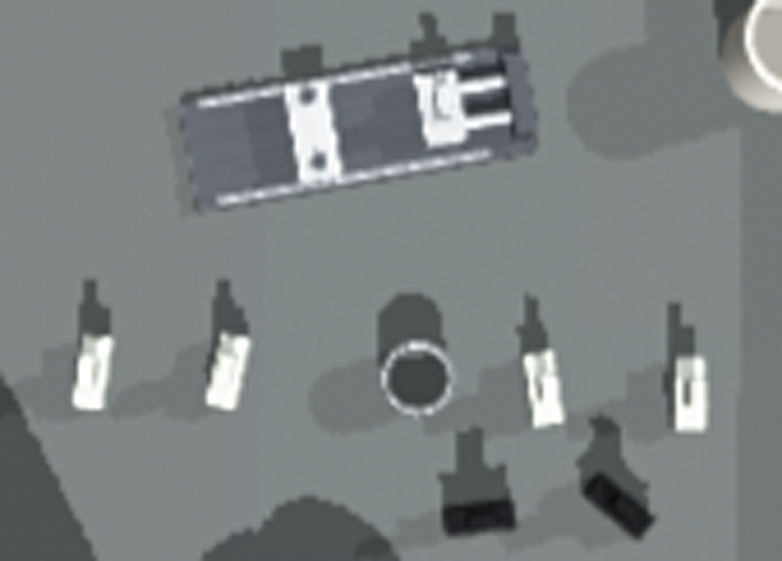

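View pics/w0.png

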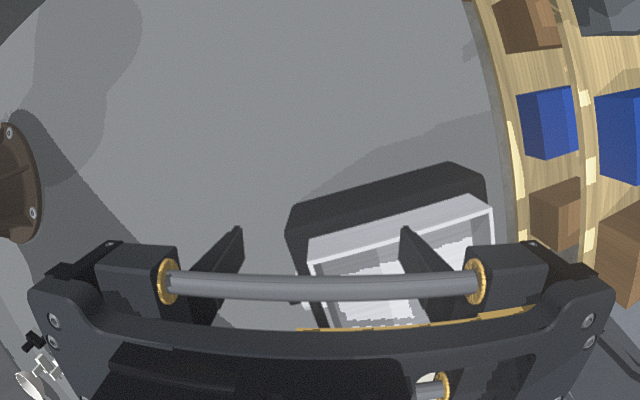

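The crop confirms the four white tabbed blocks. The black pair are decoys. On the bed, the stop (full width, two bolts) is at the left, top-view (313,168). The slide with its fin and spring rods is at the right, (341,162), so bed +x ≈ world +y.

```bash
cat > h.py <<'E'
from cell import monitor, viewer, order, env
import cv2, numpy as np
def cam(n):
    i=viewer.camera_info(n); M=i["camera_from_world"]; return i["K"],M[:3,:3],M[:3,3],n
def rays(c,px):
    K,R,t,n=c; px=np.atleast_2d(px).astype(float)
    d=(px-K[:2,2])/K[0,0]
    if n=="wrist":
        r=np.linalg.norm(d,axis=1,keepdims=True)+1e-12; v=np.hstack([d/r*np.sin(r),np.cos(r)])
    else: v=np.hstack([d,np.ones((len(d),1))])
    return -R.T@t, v@R
def onz(c,px,z):
    o,v=rays(c,px); return o+v*((z-o[2])/v[:,2])[:,None]
def proj(c,P):
    K,R,t,n=c; q=np.atleast_2d(P)@R.T+t
    if n=="wrist":
        r=np.linalg.norm(q[:,:2],axis=1); th=np.arctan2(r,q[:,2]); d=q[:,:2]/r[:,None]*th[:,None]
    else: d=q[:,:2]/q[:,2:]
    return d*K[0,0]+K[:2,2]
def tri(obs):   # [(cam,px)...] least squares point
    A=np.zeros((3,3));b=np.zeros(3);L=[]
    for c,p in obs:
        o,v=rays(c,p); v=v[0]/np.linalg.norm(v[0]); Q=np.eye(3)-np.outer(v,v); A+=Q;b+=Q@o;L.append((Q,o))
    X=np.linalg.solve(A,b); return X,[round(float(np.linalg.norm(Q@(X-o))),2) for Q,o in L]
def pose():
    s=monitor.state(); return s["eef_pos"],s["tcp_rot"][2],s
def delta(x,y,z,yaw=None):
    p,w,s=pose(); d=np.array([x,y,z])-p
    c,sn=np.cos(w),np.sin(w); f=np.array([c*d[0]+sn*d[1],sn*d[0]-c*d[1],-d[2]])/150
    dy=0 if yaw is None else -((yaw-w+np.pi)%(2*np.pi)-np.pi)/(np.pi/2)
    print("shift(units)",np.round(f,3),"turn",round(dy,3),"t",round(s["t"],2))
def snap(n):
    c=cam(n); im=viewer.read_camera(n); return c,im[:,:,::-1].copy()
E
python3 - <<'E'
from h import *
c=cam("top")
for p,z in [((265,216),26),((294,215),26),((363,222),26),((395,222),26),((313,168),34),((341,162),34),((320,167),10),((334,221),40)]:
    print(p,np.round(onz(c,p,z)[0],0))
E
```

```text
(265, 216) [452. 170.  26.]
(294, 215) [458.  75.  26.]
(363, 222) [ 441. -152.   26.]
(395, 222) [ 444. -257.   26.]
(313, 168) [614.  17.  34.]
(341, 162) [636. -75.  34.]
(320, 167) [621.  -6.  10.]
(334, 221) [442. -56.  40.]
```

move_arm:
  moves: [0, 0, -0.08, 0.11, 0, 0, -0.08, 0.11, 0, 0, -0.08, 0.11, 0, 0, -0.08, 0.11, 0, 0, -0.08, 0.11, 0, 0, -0.08, 0.11]
  claw: 45

```text
t: 0.9
eef_pos: [175.5, 599.7, 256.3]
tcp_rot: [-3.141, 0.0, 1.814]
ft_force: [-0.0, 0.2, 0.0]
opening: 0.486
grip_force: 0.0
```

```bash
python3 -c "
from h import *
print(pose()[:2]);delta(530,-80,250,1.806)"
```

```text
(array([175.51558639, 599.73648759, 256.30068075]), np.float64(1.8143788467357507))
shift(units) [-4.968  1.201  0.042] turn 0.005 t 0.9
```

move_arm:
  moves: [-0.35, 0.085, 0, 0, -0.35, 0.085, 0, 0, -0.35, 0.085, 0, 0, -0.35, 0.085, 0, 0, -0.35, 0.085, 0, 0, -0.35, 0.085, 0, 0, -0.35, 0.085, 0, 0, -0.35, 0.085, 0, 0, -0.35, 0.085, 0, 0, -0.35, 0.085, 0, 0]

```text
t: 2.15
eef_pos: [429.2, 120.8, 256.2]
tcp_rot: [3.141, -0.0, 1.82]
ft_force: [0.8, 1.1, 0.9]
opening: 0.471
grip_force: 0.0
```

```bash
python3 -c "
from h import *
print(pose()[:2]);delta(530,-80,250,1.806)"
```

```text
(array([429.18778715, 120.82337882, 256.20978713]), np.float64(1.8200496642615644))
shift(units) [-1.463  0.321  0.041] turn 0.009 t 2.15
```

move_arm:
  moves: [-0.3, 0.07, 0, 0, -0.3, 0.07, 0, 0, -0.3, 0.07, 0, 0, -0.3, 0.07, 0, 0, -0.2, 0.04, 0, 0, 0, 0, 0, 0, 0, 0, 0, 0]

```text
t: 3.02
eef_pos: [526.5, -68.6, 255.9]
tcp_rot: [-3.141, -0.001, 1.82]
ft_force: [-0.9, 0.7, -0.3]
opening: 0.472
grip_force: 0.0
```

```bash
python3 -c "
from h import *
import pickle
print(pose()[:2]);c,im=snap('wrist');cv2.imwrite('pics/w1.png',im);pickle.dump(c,open('w1.pkl','wb'))
print(np.round(proj(c,[[636,-75,71],[614,17,34],[452,170,26],[458,75,26],[441,-152,26],[444,-257,26]])))"
```

```text
(array([526.53480338, -68.63540035, 255.93822233]), np.float64(1.8200329291780806))
[[400. 199.]
 [397. 126.]
 [311.  -5.]
 [298.  57.]
 [251. 208.]
 [242. 269.]]
```

View pics/w1.png

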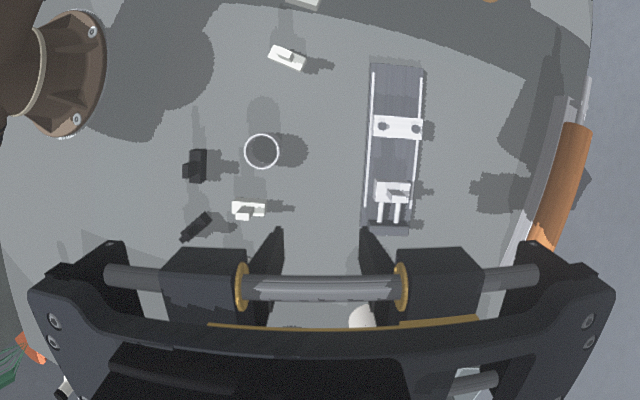

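The wrist view shows the blocks at (249,209) and (288,57), the slide with its fin at about (392,188) and the stop at (398,127). The cutter is at (261,151) and the black decoys at (195,165) and (196,226). I'll take a second, lower view for heights.

move_arm:
  moves: [-0.02, 0.03, 0.2, 0, -0.02, 0.03, 0.2, 0, -0.02, 0.03, 0.2, 0, -0.02, 0.03, 0.1, 0, 0, 0, 0, 0, 0, 0, 0, 0]

```text
t: 3.82
eef_pos: [547.7, -76.2, 152.1]
tcp_rot: [3.14, 0.001, 1.82]
ft_force: [0.7, 0.1, 0.3]
opening: 0.475
grip_force: 0.0
```

```bash
python3 -c "
from h import *
import pickle
print(pose()[:2]);c,im=snap('wrist');cv2.imwrite('pics/w2.png',im);pickle.dump(c,open('w2.pkl','wb'))
a=cv2.resize(im[0:240,170:490],None,fx=2.5,fy=2.5,interpolation=cv2.INTER_CUBIC);cv2.imwrite('pics/c2.png',a)
"
```

```text
(array([547.71617514, -76.16232297, 152.12823018]), np.float64(1.8203894413567965))
```

View pics/c2.png

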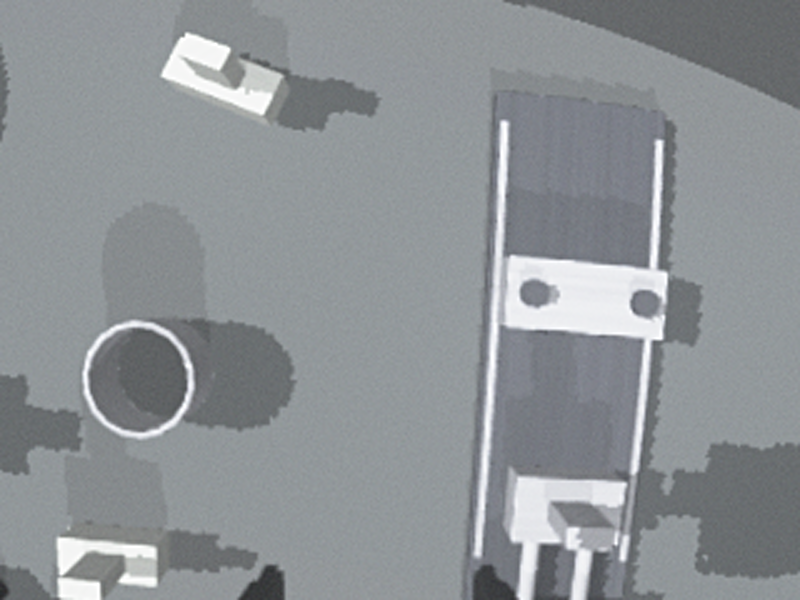

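The low view clearly shows the stop's top at crop (503–666, 256–340), the slide's body top and fin at crop (510–627, 468–545), block 2 at crop (225,77) and block 3 at crop (110,555).

```bash
python3 -c "
from h import *
import pickle
for k in (1,2):
    c=pickle.load(open(f'w{k}.pkl','rb')); im=cv2.imread(f'pics/w{k}.png'); g=cv2.cvtColor(im,6)
    if k==2: print('slide',g[180:222,380].tolist()); print('slideR',g[180:222,412].tolist()); print('stop',g[98:142,395].tolist())
    P=cv2.inRange(g,185,255)
    n,l,s,ce=cv2.connectedComponentsWithStats(P)
    for j in range(1,n):
        if s[j,4]>60 and s[j,1]<240 and 170<s[j,0]<450:
            ct=cv2.findContours((l==j).astype(np.uint8),0,2)[0][0]; r=cv2.minAreaRect(ct)
            print(k,s[j].tolist(),np.round(ce[j],1),np.round(r[1],1),np.round(cv2.boxPoints(r),1).tolist())
"
```

```text
1 [299, 0, 19, 6, 62] [310.2   1.5] [ 5. 18.] [[299.0, 0.0], [317.0, 0.0], [317.0, 5.0], [299.0, 5.0]]
1 [267, 45, 38, 26, 462] [285.6  57. ] [35.5 15.2] [[266.70001220703125, 56.5], [273.29998779296875, 42.79999923706055], [305.29998779296875, 58.099998474121094], [298.70001220703125, 71.80000305175781]]
1 [364, 72, 59, 135, 1477] [393.4 129.9] [ 53.4 134.3] [[363.3999938964844, 206.0], [371.8999938964844, 71.9000015258789], [425.1000061035156, 75.30000305175781], [416.70001220703125, 209.3000030517578]]
1 [244, 134, 35, 36, 196] [260.3 151.5] [35. 34.] [[244.0, 134.0], [278.0, 134.0], [278.0, 169.0], [244.0, 169.0]]
1 [375, 182, 36, 41, 718] [390.  196.7] [34.8 40.1] [[373.1000061035156, 220.8000030517578], [375.3999938964844, 180.6999969482422], [410.1000061035156, 182.8000030517578], [407.79998779296875, 222.8000030517578]]
1 [232, 201, 33, 20, 387] [246.8 209.5] [32.3 18.7] [[230.6999969482422, 219.10000610351562], [232.0, 200.5], [264.29998779296875, 202.8000030517578], [263.0, 221.39999389648438]]
slide [119, 119, 124, 120, 122, 120, 124, 124, 120, 125, 169, 227, 232, 232, 233
[... 1227 characters left out ...]
7, 51, 820] [389.7 205.7] [45.4 50.3] [[372.70001220703125, 240.6999969482422], [374.70001220703125, 190.5], [420.1000061035156, 192.3000030517578], [418.1000061035156, 242.60000610351562]]
2 [396, 211, 11, 32, 181] [400.9 225.9] [31.4  9.7] [[395.3999938964844, 211.10000610351562], [405.1000061035156, 210.1999969482422], [407.79998779296875, 241.5], [398.1000061035156, 242.3000030517578]]
2 [193, 215, 40, 20, 412] [214.3 223. ] [40.9 16.2] [[191.3000030517578, 230.0], [193.10000610351562, 213.89999389648438], [233.6999969482422, 218.39999389648438], [231.89999389648438, 234.5]]
2 [193, 231, 17, 10, 149] [201.  235.6] [ 9. 16.] [[193.0, 231.0], [209.0, 231.0], [209.0, 240.0], [193.0, 240.0]]
```

```bash
python3 -c "
from h import *
import pickle
c1=pickle.load(open('w1.pkl','rb'));c=pickle.load(open('w2.pkl','rb'))
print('cam',-c[1].T@c[2], 'nadir',proj(c,(-c[1].T@c[2])*[1,1,0]))
o=np.array([170,0])
S=np.array([(506,256),(666,270),(664,340),(503,326)])/2.5+o
Q=onz(c,S,34);print('stop corners',np.round(Q,1).tolist(),[round(np.linalg.norm(Q[i]-Q[i-1]),1) for i in range(4)])
print('stop mid edges',np.round(onz(c,[(395,103.6),(395,131.8)],34),1).tolist())
for z in (10,34): 
  q=onz(c,[(380,190.3),(412,191.8)],z); print('slide front z',z,np.round(q,1).tolist(), np.degrees(np.arctan2(*(q[1]-q[0])[:2][::-1])))
B=np.array([(497,91),(663,110)])/2.5+o
print('bed end corners',np.round(onz(c,B,10),1).tolist())
# rails
print('rail L',np.round(onz(c,[(371.7,49),(361,221)],12),1).tolist())
b2=np.array([(233.5,30.2),(241.4,10.6),(283.1,27.2),(275.2,46.9)]);print('b2',np.round(onz(c,b2,26),1).tolist())
b2=np.array([(266.7,56.5),(273.3,42.8),(305.3,58.1),(298.7,71.8)]);print('b2 v1',np.round(onz(c1,b2,26),1).tolist())
"
```

```text
cam [529.53013993  -3.86441266 352.87872873] nadir [[320.40759687 114.61377465]]
stop corners [[577.7, 22.4, 34.0], [646.3, 37.6, 34.0], [654.0, 8.3, 34.0], [584.2, -6.1, 34.0]] [np.float64(29.2), np.float64(70.2), np.float64(30.3), np.float64(71.3)]
stop mid edges [[601.0, 28.0, 34.0], [608.9, -0.5, 34.0]]
slide front z 10 [[617.3, -69.6, 10.0], [655.5, -61.6, 10.0]] 11.876362242478958
slide front z 34 [[611.2, -65.0, 34.0], [646.7, -57.5, 34.0]] 11.876362242478912
bed end corners [[558.9, 96.5, 10.0], [634.8, 113.7, 10.0]]
rail L [[565.3, 82.5, 12.0], [605.9, -110.4, 12.0]]
b2 [[415.6, 66.4, 26.0], [417.9, 90.2, 26.0], [467.9, 79.2, 26.0], [465.5, 55.9, 26.0]]
b2 v1 [[415.4, 66.7, 26.0], [419.4, 88.0, 26.0], [468.2, 75.9, 26.0], [464.3, 54.8, 26.0]]
```

```bash
python3 -c "
from h import *
delta(643,-97,130,1.780)"
```

```text
shift(units) [-0.291  0.582  0.148] turn 0.026 t 3.88
```

move_arm:
  moves: [-0.1, 0.2, 0.05, 0.026, -0.1, 0.2, 0.05, 0, -0.1, 0.2, 0.05, 0, 0, 0, 0, 0, 0, 0, 0, 0, 0, 0, 0, 0]

```text
t: 4.62
eef_pos: [644.6, -100.2, 129.5]
tcp_rot: [3.141, 0.0, 1.779]
ft_force: [0.4, 0.6, 0.1]
opening: 0.472
grip_force: 0.0
```

```bash
python3 -c "
from h import *
import pickle
print(pose()[:2]);c,im=snap('wrist');cv2.imwrite('pics/w3.png',im);pickle.dump(c,open('w3.pkl','wb'))
print('nadir',proj(c,(-c[1].T@c[2])*[1,1,0]))
a=cv2.resize(im[40:200,220:420],None,fx=3.75,fy=3.75,interpolation=cv2.INTER_CUBIC);cv2.imwrite('pics/c3.png',a)
"
```

```text
(array([ 644.55659096, -100.15195855,  129.45637196]), np.float64(1.7793183170741245))
nadir [[320.61860047 114.73557072]]
```

View pics/c3.png

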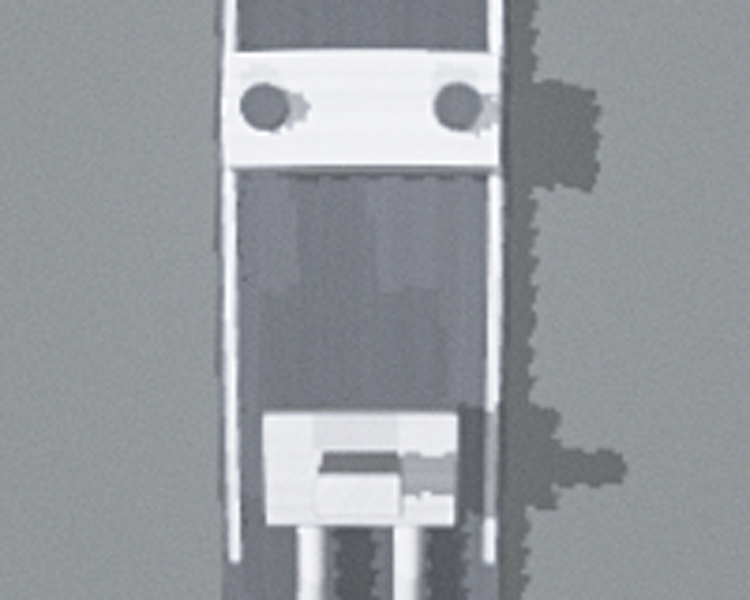

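The gap is directly below the camera. The stop's face edge is at crop row ~166, the slide's front edge at row ~409, and the slide's back edge at row ~525, with the fin top at (318–400, 473–515).

```bash
python3 -c "
from h import *
import pickle
c=pickle.load(open('w3.pkl','rb'))
f=lambda p:np.array(p)/3.75-0.0+[220,40]-0.37
u=np.array([-.208,.978]);v=np.array([.978,.208])
def sh(n,p,z):
  q=onz(c,f(p),z); print(n,z,np.round(q[:,:2]@u,1),np.round(q[:,:2]@v,1), np.degrees(np.arctan2(*(q[1]-q[0])[:2][::-1])).round(2))
sh('stop face top',[(232,163),(498,167)],34)
sh('stop face bot',[(240,170),(490,174)],10)
sh('stop back',[(235,51),(500,54)],34)
sh('slide front',[(263,409),(459,411)],10)
sh('slide front',[(263,409),(459,411)],34)
sh('slide back',[(267,525),(455,526)],34)
sh('fin top back',[(318,516),(398,517)],71)
sh('fin top front',[(320,474),(402,474)],71)
sh('fin bottom front',[(323,452),(400,453)],34)
sh('rails',[(238,300),(494,300)],12)
im=cv2.imread('pics/w3.png',0)
print(im[140:185,293].tolist()); print(im[75:95,300].tolist())
"
```

```text
stop face top 34 [-126.6 -127.9] [573.1 640. ] 10.91
stop face bot 10 [-126.1 -127.5] [572.3 640.3] 10.85
stop back 34 [-97.2 -98.3] [573.8 640.6] 11.1
slide front 10 [-192.6 -193.3] [577.9 632.2] 11.27
slide front 34 [-190.  -190.6] [580.3 630.5] 11.27
slide back 34 [-220.4 -220.8] [580.8 629.9] 11.61
fin top back 71 [-210.5 -210.8] [596.1 614.4] 11.17
fin top front 71 [-200.8 -200.9] [596.7 615.2] 11.89
fin bottom front 34 [-201.3 -201.6] [595.6 615.4] 11.13
rails 12 [-162.2 -162.3] [571.7 641.3] 11.85
[124, 123, 124, 122, 123, 122, 124, 123, 117, 147, 200, 239, 235, 233, 235, 233, 232, 231, 232, 234, 233, 233, 231, 232, 233, 232, 233, 234, 232, 229, 229, 231, 233, 233, 231, 227, 229, 230, 233, 220, 138, 120, 118, 121, 119]
[240, 239, 239, 239, 241, 239, 241, 243, 238, 159, 139, 108, 97, 116, 126, 123, 127, 123, 123, 125]
```

Gap measures about 63 mm (stop face u=-127.2, slide face u=-190.4; the slide thickness of 30.3 mm, width of 50.2 mm and fin offset of 15.4 mm all check). Two blocks need about 23 mm of the 30 mm travel, so two are enough. Next I'll look at block 2 from above.

```bash
python3 -c "
from h import *
delta(457,2,130,1.780)"
```

```text
shift(units) [ 0.926 -1.083 -0.004] turn -0.0 t 4.67
```

move_arm:
  moves: [0.23, -0.27, 0, 0, 0.23, -0.27, 0, 0, 0.23, -0.27, 0, 0, 0.23, -0.27, 0, 0, 0, 0, 0, 0, 0, 0, 0, 0, 0, 0, 0, 0]

```text
t: 5.55
eef_pos: [458.9, 0.7, 128.7]
tcp_rot: [3.141, 0.0, 1.779]
ft_force: [0.0, -0.3, 0.3]
opening: 0.475
grip_force: 0.0
```

```bash
python3 -c "
from h import *
import pickle
print(pose()[:2]);c,im=snap('wrist');cv2.imwrite('pics/w4.png',im);pickle.dump(c,open('w4.pkl','wb'))
a=cv2.resize(im[60:180,245:405],None,fx=5,fy=5,interpolation=cv2.INTER_CUBIC);cv2.imwrite('pics/c4.png',a)
"
```

```text
(array([458.91891541,   0.65890452, 128.71397135]), np.float64(1.7787638737489886))
```

View pics/c4.png

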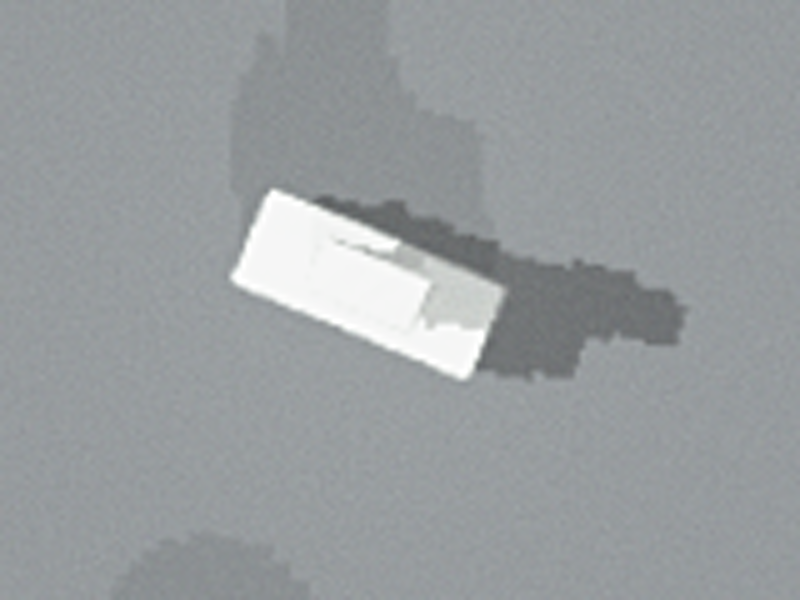

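Block 2 seen from directly above: body corners at crop (273,188), (507,290), (467,381), (233,281).

```bash
cat >> h.py <<'E'
def block(c,im,near,z=26):
    g=cv2.cvtColor(im,6); n,l,s,ce=cv2.connectedComponentsWithStats(cv2.inRange(g,182,255))
    js=[j for j in range(1,n) if s[j,4]>200]; j=min(js,key=lambda j:np.hypot(*(ce[j]-near)))
    r=cv2.minAreaRect(cv2.findContours((l==j).astype(np.uint8),0,2)[0][0]); bx=cv2.boxPoints(r)
    q=onz(c,bx,z)[:,:2]; e=[q[1]-q[0],q[2]-q[1]]; L=[np.linalg.norm(x) for x in e]; d=e[int(np.argmax(L))]
    print("block px",np.round(bx,1).tolist(),"ctr",q.mean(0).round(1),"sides",np.round(L,1),"long axis deg",np.degrees(np.arctan2(d[1],d[0])).round(1)%180)
    return bx
E
python3 -c "
from h import *
import pickle
c=pickle.load(open('w4.pkl','rb'));im=cv2.imread('pics/w4.png')
block(c,im,(320,117))
f=np.array([(273,188),(507,290),(467,381),(233,281)])/5+[245,60]-.4
q=onz(c,f,26)[:,:2];print(q.round(1).tolist(),q.mean(0),np.degrees(np.arctan2(*(q[1]-q[0])[::-1])),np.degrees(np.arctan2(*(q[2]-q[3])[::-1])),[np.linalg.norm(q[i]-q[i-1]).round(1) for i in range(4)])
c2=pickle.load(open('w2.pkl','rb'))  # height check: corners seen at both places
for a,b in [((187,33),(273,188)),((162,76),(233,281)),((270,122),(467,381))]:
  print(tri([(c2,np.array(a)/2.5+[170,0]-.3),(c,np.array(b)/5+[245,60]-.4)]))
ang=np.arctan2(*(q[1]-q[0])[::-1])
# tool y=(sin yaw,-cos yaw) angle = yaw-90deg
delta(*q.mean(0),110,ang+np.pi/2)
"
```

```text
block px [[290.1000061035156, 116.0], [298.29998779296875, 96.5999984741211], [346.29998779296875, 116.69999694824219], [338.1000061035156, 136.10000610351562]] ctr [442.   71.8] sides [20.6 50.4] long axis deg 168.9
[[420.1, 86.3], [468.6, 76.2], [464.8, 57.0], [416.2, 66.9]] [442.44940139  71.60310813] -11.871219420236411 -11.580470465140788 [np.float64(19.8), np.float64(49.5), np.float64(19.5), np.float64(49.7)]
(array([420.98166714,  87.30912706,  25.17641968]), [1.29, 1.29])
(array([416.09327584,  66.95591667,  24.53245823]), [0.06, 0.06])
(array([465.96203617,  56.61787202,  13.8070468 ]), [0.42, 0.42])
shift(units) [ 0.485 -0.009  0.124] turn 0.264 t 5.6
```

move_arm:
  moves: [0.16, 0, 0, 0.088, 0.16, 0, 0, 0.088, 0.16, 0, 0, 0.088, 0, 0, 0, 0, 0, 0, 0, 0]

```text
t: 6.22
eef_pos: [453.2, 71.9, 128.4]
tcp_rot: [-3.141, 0.0, 1.367]
ft_force: [0.2, -0.0, 0.0]
opening: 0.474
grip_force: 0.0
```

```bash
python3 -c "
from h import *
print(pose()[:2]);delta(442.3,71.7,31,np.radians(78.3))"
```

```text
(array([453.19750036,  71.94372881, 128.41521404]), np.float64(1.3670878929630506))
shift(units) [-0.016 -0.071  0.649] turn 0.0 t 6.22
```

move_arm:
  moves: [-0.016, -0.071, 0, 0, 0, 0, 0.2, 0, 0, 0, 0.2, 0, 0, 0, 0.15, 0, 0, 0, 0.09, 0, 0, 0, 0, 0, 0, 0, 0, 0]

```text
t: 7.1
eef_pos: [442.3, 72.2, 33.2]
tcp_rot: [3.141, -0.0, 1.365]
ft_force: [1.0, 0.2, 0.2]
opening: 0.474
grip_force: 0.0
```

move_arm:
  moves: [0, 0, 0, 0, 0, 0, 0, 0, 0, 0, 0, 0, 0, 0, 0, 0]
  claw: 10

```text
t: 7.6
eef_pos: [442.1, 72.3, 32.7]
tcp_rot: [3.141, -0.0, 1.365]
ft_force: [0.3, 0.4, -0.0]
opening: 0.128
grip_force: 0.0
```

move_arm:
  moves: [0, 0, 0, 0, 0, 0, 0, 0]

```text
t: 7.85
eef_pos: [442.1, 72.3, 32.6]
tcp_rot: [-3.142, -0.0, 1.365]
ft_force: [1.4, -0.4, 0.1]
opening: 0.103
grip_force: 0.0
```

```bash
python3 -c "
from h import *
s=pose()[2];print(s['opening'],s['grip_force'])
c,im=snap('side');q=proj(c,[[442,72,26]])[0].astype(int);print(q)
a=cv2.resize(im[q[1]-70:q[1]+50,q[0]-80:q[0]+80],None,fx=5,fy=5,interpolation=cv2.INTER_CUBIC);cv2.imwrite('pics/s5.png',a)
"
```

```text
0.10252238704573981 0.0
[275 212]
```

View pics/s5.png

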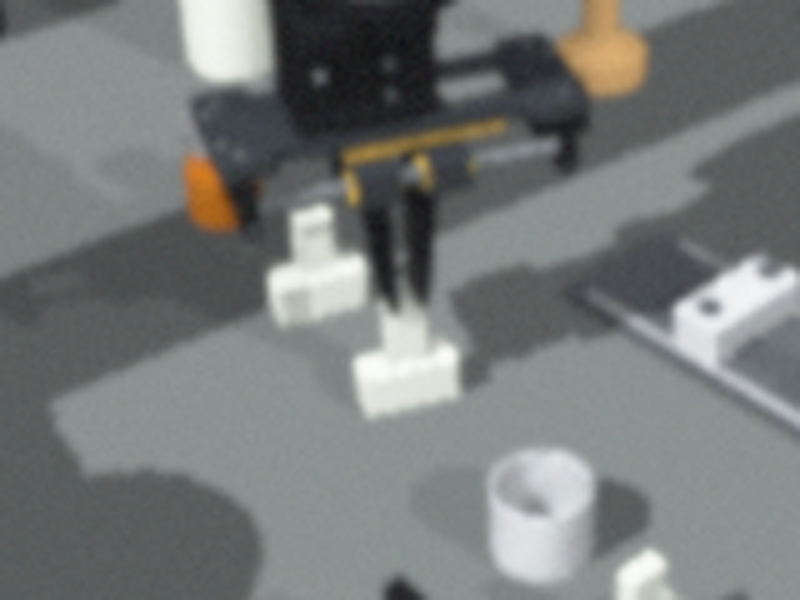

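The side view shows the closed fingers at crop (395,305), just behind or above the tab of block 2 at (405,330), so the tab isn't between them. I'll check the finger geometry numerically.

```bash
python3 -c "
from h import *
import pickle
c=pickle.load(open('w1.pkl','rb')); y=1.82; p=np.array([526.5,-68.6,255.9]); ty=np.array([np.sin(y),-np.cos(y),0])
print('w1 tips exp',proj(c,[p-22.5*ty,p+22.5*ty,p-ty*22.5+[0,0,40]]).round())
im=cv2.imread('pics/w1.png',0); print((im[222:250,255:300:3]).tolist())
cs,im=snap('side'); cw,iw=snap('wrist'); cv2.imwrite('pics/s6.png',im); cv2.imwrite('pics/w6.png',iw); pickle.dump(cw,open('w6.pkl','wb'))
print('side tcp',proj(cs,[[442.1,72.3,32.6],[442.3,71.7,62],[442.3,71.7,26]]).round(1)); print('wrist tcp',proj(cw,[[442.1,72.3,32.6],[442.3,71.7,62],[442.3,71.7,26]]).round(1))
g=cv2.cvtColor(im,6); print(env.grip_depth)
print('side rows'); 
for r in range(195,228,2): print(r,g[r,262:290].tolist())
g=cv2.cvtColor(iw,6)
print('wrist')
for r in range(180,300,6): print(r,g[r,260:384:6].tolist())
"
```

```text
w1 tips exp [[288. 225.]
 [353. 225.]
 [281. 249.]]
[[152, 153, 150, 152, 152, 154, 155, 155, 153, 150, 153, 151, 151, 152, 154], [149, 153, 148, 150, 148, 151, 150, 146, 154, 152, 149, 149, 155, 150, 151], [150, 150, 154, 150, 146, 147, 154, 155, 152, 155, 151, 152, 150, 152, 154], [148, 151, 148, 152, 150, 153, 150, 136, 139, 153, 154, 149, 148, 149, 154], [148, 152, 152, 151, 152, 148, 155, 89, 74, 152, 150, 156, 152, 150, 151], [152, 151, 151, 151, 152, 151, 155, 57, 57, 153, 151, 151, 151, 152, 153], [148, 153, 150, 150, 152, 147, 155, 47, 59, 106, 153, 150, 151, 153, 152], [150, 155, 154, 150, 151, 153, 140, 57, 56, 73, 152, 154, 151, 152, 152], [152, 150, 150, 152, 151, 153, 121, 57, 58, 76, 156, 149, 151, 152, 152], [153, 151, 151, 149, 148, 149, 102, 57, 59, 71, 151, 152, 150, 151, 151], [150, 152, 152, 153, 157, 138, 71, 54, 59, 63, 152, 151, 151, 149, 148], [151, 151, 151, 153, 152, 67, 54, 59, 54, 65, 155, 151, 156, 150, 153], [149, 150, 151, 152, 156, 56, 56, 58, 64, 63, 156, 153, 152, 152, 153], [146, 151, 149, 149, 137, 55, 54, 60, 62, 64, 154, 145, 153, 149, 149], [14
[... 4853 characters left out ...]
67, 61, 67, 151, 162, 159, 66, 58, 68, 68, 72, 68, 68, 61, 68]
258 [60, 63, 64, 62, 64, 64, 68, 58, 66, 153, 159, 159, 69, 62, 69, 71, 64, 63, 66, 62, 57]
264 [58, 66, 59, 58, 66, 65, 63, 77, 68, 158, 155, 154, 63, 57, 84, 64, 68, 61, 61, 61, 59]
270 [62, 61, 60, 58, 60, 64, 58, 103, 56, 159, 153, 159, 60, 57, 100, 71, 66, 57, 53, 60, 52]
276 [60, 55, 54, 55, 55, 60, 57, 81, 84, 76, 77, 75, 74, 72, 122, 58, 63, 57, 58, 58, 61]
282 [64, 59, 68, 65, 60, 62, 63, 83, 86, 85, 85, 89, 85, 88, 137, 66, 61, 64, 67, 63, 60]
288 [59, 58, 61, 60, 61, 59, 63, 96, 95, 95, 96, 94, 97, 90, 141, 61, 63, 62, 64, 64, 61]
294 [60, 59, 54, 56, 65, 64, 61, 87, 90, 95, 94, 89, 93, 92, 157, 58, 57, 68, 67, 63, 59]
```

The wrist pixel rows show the tab (columns 314–332) does stand between the fingers. The side view was just occlusion, and the opening reads about 10 mm short. I'll close fully.

move_arm:
  moves: [0, 0, 0, 0, 0, 0, 0, 0, 0, 0, 0, 0]
  claw: 0

```text
t: 8.38
eef_pos: [442.1, 72.3, 32.6]
tcp_rot: [-3.142, -0.0, 1.365]
ft_force: [0.9, 0.7, 0.5]
opening: 0.001
grip_force: 0.0
```

```bash
python3 -c "
from h import *
import pickle
cw=pickle.load(open('w6.pkl','rb')); cs=cam('side')
for r in (202,203.5,205): print(tri([(cs,(275,r)),(cw,(321,225.5))]))
# block body corners in side + wrist + current TCP
c4=pickle.load(open('w4.pkl','rb'))
im=cv2.imread('pics/w6.png',0)
for r in range(206,252,3): print(r,im[r,284:360:2].tolist())
print(proj(cw,[[420.1,86.3,26],[468.6,76.2,26],[464.8,57,26],[416.2,66.9,26]]).round(1))
"
```

```text
(array([445.28752092,  79.87880111,  55.10955458]), [0.6, 0.6])
(array([444.72760839,  78.63521183,  51.35523371]), [0.3, 0.3])
(array([444.16635301,  77.38869168,  47.5931089 ]), [0.0, 0.0])
206 [149, 161, 142, 140, 144, 141, 140, 141, 146, 145, 141, 140, 142, 145, 140, 141, 138, 146, 146, 143, 145, 141, 146, 143, 140, 141, 144, 139, 144, 144, 137, 142, 142, 141, 144, 128, 111, 117]
209 [148, 147, 139, 140, 140, 142, 141, 137, 139, 137, 138, 140, 143, 140, 143, 141, 141, 143, 143, 149, 142, 146, 146, 142, 144, 144, 149, 146, 147, 152, 150, 153, 155, 157, 155, 162, 117, 113]
212 [172, 250, 247, 247, 247, 247, 246, 244, 242, 243, 242, 242, 242, 242, 242, 243, 242, 244, 246, 178, 176, 180, 176, 176, 203, 203, 203, 201, 200, 202, 199, 202, 202, 203, 201, 213, 119, 114]
215 [157, 248, 246, 246, 246, 246, 246, 244, 241, 241, 242, 242, 244, 247, 201, 196, 199, 170, 176, 179, 179, 180, 175, 204, 206, 203, 203, 202, 200, 206, 204, 204, 204, 201, 202, 209, 113, 118]
218 [165, 248, 245, 245, 245, 245, 245, 245, 242, 241, 242, 226, 134, 137, 139, 145, 140, 137, 135, 141, 138, 137, 140, 140, 139
[... 1439 characters left out ...]
, 71, 70, 103, 203, 198, 207, 186, 176, 172, 175, 184, 88, 67, 64, 67, 65, 66, 69, 59, 112, 160, 157, 155, 157, 153, 159]
245 [160, 161, 159, 159, 160, 155, 64, 63, 68, 65, 65, 61, 63, 69, 100, 204, 204, 203, 199, 172, 175, 180, 182, 92, 69, 68, 67, 66, 60, 65, 64, 60, 152, 157, 156, 154, 159, 159]
248 [147, 151, 151, 153, 152, 79, 64, 66, 64, 61, 64, 66, 72, 69, 93, 205, 205, 201, 198, 194, 176, 175, 181, 85, 64, 66, 65, 60, 60, 64, 65, 66, 63, 151, 151, 148, 148, 144]
251 [67, 62, 69, 61, 66, 70, 70, 70, 70, 63, 60, 63, 64, 69, 74, 155, 159, 156, 158, 164, 155, 155, 152, 75, 68, 69, 58, 63, 59, 63, 62, 70, 69, 63, 65, 65, 63, 68]
[[285.  209.6]
 [355.3 209.6]
 [354.6 235.3]
 [286.2 235.6]]
```

Wrist and side geometry agree: the actual fingertips sit about 28 mm higher than the reported TCP, so the fingers closed just above the tab. I'll reopen and go lower in force-checked steps.

move_arm:
  moves: [0, 0, 0, 0, 0, 0, 0, 0, 0, 0, 0, 0, 0, 0, 0, 0, 0, 0, 0.07, 0, 0, 0, 0, 0]
  claw: 45

```text
t: 9.12
eef_pos: [441.7, 72.3, 21.3]
tcp_rot: [-3.14, 0.0, 1.364]
ft_force: [0.1, 0.1, -0.7]
opening: 0.472
grip_force: 0.0
```

move_arm:
  moves: [0, 0, 0.04, 0, 0, 0, 0.04, 0, 0, 0, 0, 0]

```text
t: 9.5
eef_pos: [441.8, 72.3, 9.6]
tcp_rot: [-3.141, 0.0, 1.365]
ft_force: [-0.1, 0.5, -0.5]
opening: 0.469
grip_force: 0.0
```

move_arm:
  moves: [0, 0, 0, 0, 0, 0, 0, 0, 0, 0, 0, 0, 0, 0, 0, 0, 0, 0, 0, 0]
  claw: 0

```text
t: 10.12
eef_pos: [442.0, 72.3, 10.2]
tcp_rot: [-3.142, -0.0, 1.365]
ft_force: [-0.7, 0.1, 1.3]
opening: 0.209
grip_force: 30.0
```

Block 2 is gripped (opening 20 mm, 30 N). I'll lift and carry it to the bed.

move_arm:
  moves: [0, 0, -0.15, 0, 0, 0, -0.25, -0.05, 0, 0, -0.2, -0.07, 0, 0, 0, -0.07, 0, 0, 0, -0.07, 0, 0, 0, 0, 0, 0, 0, 0]

```text
t: 11.0
eef_pos: [442.0, 72.3, 100.0]
tcp_rot: [-3.141, -0.0, 1.771]
ft_force: [-0.0, -0.1, -1.6]
opening: 0.207
grip_force: 30.0
```

```bash
python3 -c "
from h import *
print(pose()[:2]);delta(621.8,-10.6,60,1.773)"
```

```text
(array([442.04113101,  72.28610978, 100.01068127]), np.float64(1.7705609653913053))
shift(units) [-0.779  1.065  0.267] turn -0.002 t 11.0
```

move_arm:
  moves: [-0.195, 0.266, 0, 0, -0.195, 0.266, 0, 0, -0.195, 0.266, 0, 0, -0.195, 0.267, 0, 0, 0, 0, 0.1, 0, 0, 0, 0.1, 0, 0, 0, 0.07, 0, 0, 0, 0, 0, 0, 0, 0, 0]

```text
t: 12.12
eef_pos: [622.1, -10.0, 60.1]
tcp_rot: [3.141, 0.0, 1.773]
ft_force: [-1.1, -0.2, -0.3]
opening: 0.209
grip_force: 30.0
```

```bash
python3 -c "
from h import *
print(pose()[:2]);delta(621.8,-10.6,22,1.773)"
```

```text
(array([622.12593057, -10.01253847,  60.11544152]), np.float64(1.7731621748067035))
shift(units) [-0.003 -0.003  0.254] turn 0.0 t 12.12
```

move_arm:
  moves: [-0.003, -0.003, 0.1, 0, 0, 0, 0.1, 0, 0, 0, 0.03, 0, 0, 0, 0, 0, 0, 0, 0, 0]

```text
t: 12.75
eef_pos: [621.9, -10.8, 25.4]
tcp_rot: [3.141, 0.0, 1.773]
ft_force: [0.3, 0.4, -0.9]
opening: 0.207
grip_force: 30.0
```

move_arm:
  moves: [0, 0, 0.012, 0, 0, 0, 0.012, 0, 0, 0, 0, 0]

```text
t: 13.12
eef_pos: [621.7, -10.7, 21.4]
tcp_rot: [-3.141, -0.0, 1.773]
ft_force: [0.5, 0.4, -1.3]
opening: 0.204
grip_force: 30.0
```

move_arm:
  moves: [0, 0, 0.008, 0, 0, 0, 0, 0, 0, 0, 0, 0]

```text
t: 13.5
eef_pos: [621.7, -10.8, 20.3]
tcp_rot: [-3.142, -0.0, 1.773]
ft_force: [0.4, -0.1, -0.5]
opening: 0.208
grip_force: 30.0
```

move_arm:
  moves: [0, 0, 0.005, 0, 0, 0, 0, 0]

```text
t: 13.75
eef_pos: [621.8, -10.8, 20.2]
tcp_rot: [3.141, 0.0, 1.773]
ft_force: [-2.9, -0.8, 5.3]
opening: 0.206
grip_force: 30.0
```

move_arm:
  moves: [0, 0, 0, 0, 0, 0, 0, 0, 0, 0, 0, 0, 0, 0, 0, 0]
  claw: 40

```text
t: 14.25
eef_pos: [621.7, -10.7, 19.5]
tcp_rot: [-3.142, -0.0, 1.773]
ft_force: [0.7, 0.6, -0.1]
opening: 0.417
grip_force: 0.0
```

move_arm:
  moves: [0, 0, -0.1, 0, 0, 0, -0.2, 0, 0, 0, -0.25, 0, 0, 0, -0.15, 0]

```text
t: 14.75
eef_pos: [622.3, -10.8, 127.5]
tcp_rot: [3.139, 0.001, 1.773]
ft_force: [-0.5, -0.1, -0.2]
opening: 0.417
grip_force: 0.0
```

```bash
python3 -c "
from h import *
print(pose()[:2]);delta(456,-222,125,1.773)"
```

```text
(array([622.28013439, -10.8149682 , 127.54244223]), np.float64(1.7729936766817482))
shift(units) [-1.157 -1.369  0.017] turn -0.0 t 14.75
```

Contact was felt at 5 N and block A is standing. On to block 3.

move_arm:
  moves: [-0.23, -0.274, 0, 0, -0.23, -0.274, 0, 0, -0.23, -0.274, 0, 0, -0.23, -0.274, 0, 0, -0.23, -0.274, 0, 0, 0, 0, 0, 0, 0, 0, 0, 0, 0, 0, 0, 0]

```text
t: 15.75
eef_pos: [455.7, -220.2, 124.8]
tcp_rot: [3.141, 0.0, 1.774]
ft_force: [-0.6, -0.5, 0.2]
opening: 0.42
grip_force: 0.0
```

```bash
python3 -c "
from h import *
import pickle
print(pose()[:2]);c,im=snap('wrist');cv2.imwrite('pics/w7.png',im);pickle.dump(c,open('w7.pkl','wb'))
n=proj(c,[[440,-152,26]])[0];print(n);block(c,im,n)
g=cv2.cvtColor(im,6);x,y=n.astype(int)
for r in range(y-20,y+22,3): print(r,g[r,x-42:x+43:3].tolist())
c=pickle.load(open('w2.pkl','rb'));print(onz(c,np.array([(58,535),(165,530),(58,580),(158,588)])/2.5+[170,0],26).round(1).tolist())"
```

```text
(array([ 455.7494275 , -220.20967001,  124.83085293]), np.float64(1.7743649059415751))
[318.50628387 119.39190845]
block px [[287.5, 130.10000610351562], [288.20001220703125, 109.30000305175781], [340.3999938964844, 111.0], [339.70001220703125, 131.8000030517578]] ctr [ 435.9 -153.8] sides [20.2 50. ] long axis deg 9.6
99 [151, 152, 152, 153, 141, 142, 138, 142, 141, 143, 145, 140, 139, 143, 141, 145, 142, 144, 141, 140, 141, 153, 154, 151, 152, 152, 152, 150, 149]
102 [150, 149, 151, 153, 142, 144, 143, 142, 140, 140, 145, 143, 143, 142, 144, 145, 141, 141, 140, 143, 142, 148, 154, 152, 153, 156, 154, 150, 148]
105 [151, 150, 157, 150, 140, 141, 142, 142, 141, 142, 138, 145, 139, 144, 144, 142, 141, 142, 142, 144, 139, 151, 154, 155, 154, 150, 152, 151, 149]
108 [152, 151, 149, 151, 147, 134, 137, 136, 138, 139, 144, 142, 143, 145, 142, 140, 145, 143, 145, 142, 141, 153, 156, 150, 151, 150, 154, 152, 152]
111 [150, 149, 150, 150, 178, 249, 249, 248, 247, 244, 240, 241, 240, 240, 236, 238, 244, 245, 246, 235, 222, 206, 149, 144, 153, 153, 152, 154, 151]
114 [155, 153, 152, 152, 179, 
[... 712 characters left out ...]
7, 115]
129 [151, 153, 151, 153, 184, 248, 248, 249, 249, 249, 249, 249, 249, 248, 248, 248, 247, 246, 247, 246, 246, 239, 111, 117, 111, 113, 111, 110, 117]
132 [150, 156, 154, 155, 152, 151, 150, 143, 150, 148, 152, 150, 150, 147, 149, 152, 158, 159, 164, 167, 160, 156, 153, 156, 152, 149, 152, 146, 146]
135 [141, 140, 139, 143, 148, 154, 150, 156, 156, 155, 154, 154, 156, 156, 149, 155, 154, 156, 155, 153, 154, 151, 155, 155, 152, 153, 152, 152, 150]
138 [157, 143, 139, 147, 148, 142, 144, 154, 156, 152, 152, 153, 156, 155, 152, 153, 151, 153, 153, 156, 154, 155, 155, 149, 151, 152, 153, 150, 149]
[[411.2, -147.3, 26.0], [462.8, -131.0, 26.0], [413.8, -170.2, 26.0], [464.0, -160.2, 26.0]]
```

```bash
python3 -c "
from h import *
delta(436.1,-153.8,10,np.radians(99.6))"
```

```text
shift(units) [ 0.46  -0.038  0.765] turn 0.023 t 15.8
```

move_arm:
  moves: [0.23, -0.02, 0, 0.023, 0.23, -0.028, 0, 0, 0, 0, 0, 0, 0, 0, 0, 0]

```text
t: 16.3
eef_pos: [436.1, -154.5, 124.7]
tcp_rot: [3.141, 0.0, 1.738]
ft_force: [0.6, -0.5, 0.1]
opening: 0.42
grip_force: 0.0
```

```bash
python3 -c "
from h import *
print(pose()[:2]);delta(436.1,-153.8,10,np.radians(99.6))"
```

```text
(array([ 436.09097597, -154.47850709,  124.71171248]), np.float64(1.7382172884340399))
shift(units) [0.004 0.001 0.765] turn -0.0 t 16.3
```

move_arm:
  moves: [0.004, 0, 0.2, 0, 0, 0, 0.2, 0, 0, 0, 0.2, 0, 0, 0, 0.1, 0, 0, 0, 0.062, 0, 0, 0, 0, 0, 0, 0, 0, 0]

```text
t: 17.18
eef_pos: [435.6, -154.2, 10.7]
tcp_rot: [3.141, 0.0, 1.737]
ft_force: [-0.1, 0.1, 0.4]
opening: 0.423
grip_force: 0.0
```

move_arm:
  moves: [0, 0, 0, 0, 0, 0, 0, 0, 0, 0, 0, 0, 0, 0, 0, 0, 0, 0, 0, 0]
  claw: 0

```text
t: 17.8
eef_pos: [435.4, -154.0, 10.5]
tcp_rot: [3.141, 0.0, 1.737]
ft_force: [0.5, 0.4, 4.9]
opening: 0.21
grip_force: 30.0
```

move_arm:
  moves: [0, 0, -0.15, 0, 0, 0, -0.3, -0.023, 0, 0, -0.25, 0, 0, 0, 0, 0, 0, 0, 0, 0]

```text
t: 18.42
eef_pos: [434.8, -153.7, 114.6]
tcp_rot: [-3.141, -0.001, 1.773]
ft_force: [0.2, 0.4, -1.5]
opening: 0.205
grip_force: 30.0
```

```bash
python3 -c "
from h import *
print(pose()[:2]);delta(626.5,-33.1,60,1.773)"
```

```text
(array([ 434.78890276, -153.68228255,  114.56134426]), np.float64(1.7729193493193751))
shift(units) [0.531 1.413 0.364] turn -0.0 t 18.43
```

move_arm:
  moves: [0.09, 0.24, 0, 0, 0.09, 0.24, 0, 0, 0.09, 0.24, 0, 0, 0.09, 0.24, 0, 0, 0.09, 0.24, 0, 0, 0.081, 0.213, 0, 0, 0, 0, 0, 0, 0, 0, 0, 0, 0, 0, 0, 0]

```text
t: 19.55
eef_pos: [626.1, -33.8, 114.8]
tcp_rot: [-3.141, -0.0, 1.772]
ft_force: [-0.0, 0.9, -0.5]
opening: 0.205
grip_force: 30.0
```

```bash
python3 -c "
from h import *
import pickle
print(pose()[:2]);delta(626.5,-33.1,60,1.773);c,im=snap('wrist');cv2.imwrite('pics/w8.png',im);pickle.dump(c,open('w8.pkl','wb'))
cv2.imwrite('pics/c8.png',cv2.resize(im[90:290,215:425],None,fx=3,fy=3,interpolation=cv2.INTER_CUBIC))
print(proj(c,[[621.8,-10.6,36],[619.1,1.1,34]]).round())
"
```

```text
(array([626.059222  , -33.84654948, 114.79474521]), np.float64(1.772266249717568))
shift(units) [0.004 0.004 0.365] turn -0.0 t 19.55
[[321. 171.]
 [321. 157.]]
```

View pics/c8.png

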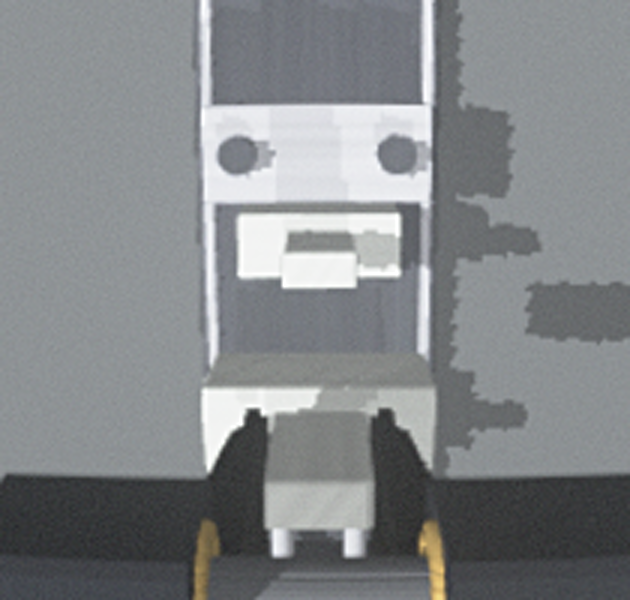

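Block A stands upright and square at crop (320,245), just off the stop (face edge at row ~202). Block B hangs at (320,420). No more pictures will be viewed; the rest is numeric.

```bash
python3 -c "
from h import *
import pickle
c=pickle.load(open('w8.pkl','rb'))
f=lambda p:np.array(p)/3.+[215,90]-.33
u=np.array([-.208,.978]);v=np.array([.978,.208])
for n,p,z in [('stop face',[(205,202),(430,203)],34),('A front',[(238,212),(400,212)],36),('A back',[(238,277),(400,277)],36),('A tab top back',[(282,288),(355,288)],72),('A tab top front',[(282,252),(356,252)],72)]:
  q=onz(c,f(p),z)[:,:2];print(n,(q@u).round(1),(q@v).round(1))
"
```

```text
stop face [-127.  -127.9] [571.2 640.2]
A front [-130.  -130.4] [581.5 630.8]
A back [-150.3 -150.6] [581. 631.]
A tab top back [-145.5 -145.7] [596.1 615.7]
A tab top front [-135.7 -135.8] [596.2 616. ]
```

move_arm:
  moves: [0.002, 0.003, 0.2, 0, 0, 0, 0.2, 0, 0, 0, 0.1, 0, 0, 0, 0.09, 0, 0, 0, 0, 0, 0, 0, 0, 0]

```text
t: 20.35
eef_pos: [627.7, -33.0, 27.5]
tcp_rot: [3.141, 0.0, 1.773]
ft_force: [-0.3, 0.8, -1.3]
opening: 0.209
grip_force: 30.0
```

move_arm:
  moves: [0, 0, 0.012, 0, 0, 0, 0.012, 0, 0, 0, 0, 0]

```text
t: 20.72
eef_pos: [627.2, -32.9, 23.2]
tcp_rot: [3.142, -0.0, 1.773]
ft_force: [-0.1, 0.0, -1.8]
opening: 0.204
grip_force: 30.0
```

move_arm:
  moves: [0, 0, 0.01, 0, 0, 0, 0.008, 0, 0, 0, 0, 0]

```text
t: 21.1
eef_pos: [627.3, -32.9, 20.6]
tcp_rot: [3.141, -0.0, 1.773]
ft_force: [-0.3, -0.4, 1.2]
opening: 0.208
grip_force: 30.0
```

move_arm:
  moves: [0, 0, 0.005, 0, 0, 0, 0, 0]

```text
t: 21.35
eef_pos: [627.4, -32.9, 20.5]
tcp_rot: [3.141, 0.0, 1.773]
ft_force: [-2.8, 0.2, 9.4]
opening: 0.21
grip_force: 30.0
```

move_arm:
  moves: [0, 0, 0, 0, 0, 0, 0, 0, 0, 0, 0, 0, 0, 0, 0, 0]
  claw: 40

```text
t: 21.85
eef_pos: [627.2, -32.9, 19.6]
tcp_rot: [-3.141, -0.0, 1.773]
ft_force: [0.2, -0.6, -0.3]
opening: 0.423
grip_force: 0.0
```

move_arm:
  moves: [0, 0, -0.1, 0, 0, 0, -0.2, 0, 0, 0, -0.25, 0, 0, 0, -0.15, 0, -0.2, 0, 0, 0, -0.2, 0, 0, 0, -0.15, 0, 0, 0, 0, 0, 0, 0, 0, 0, 0, 0]
  claw: 40

```text
t: 22.98
eef_pos: [643.6, -113.2, 124.8]
tcp_rot: [-3.141, -0.0, 1.773]
ft_force: [-0.5, 0.1, 0.6]
opening: 0.421
grip_force: 0.0
```

```bash
python3 -c "
from h import *
import pickle
print(pose()[:2]);c,im=snap('wrist');cv2.imwrite('pics/w9.png',im);pickle.dump(c,open('w9.pkl','wb'))
u=np.array([-.208,.978]);v=np.array([.978,.208]);g=cv2.cvtColor(im,6)
# brightness profiles along u at v=588,612(off tab),624 plane z=36
us=np.arange(-122,-226,-1.0)
for vv in (587,606,626):
  P=np.array([np.r_[a*u+vv*v,36] for a in us]); px=proj(c,P)
  val=cv2.remap(g,px[:,0].astype('f4'),px[:,1].astype('f4'),1).ravel()
  print(vv,[(int(a),int(b)) for a,b in zip(us,val)])
"
```

```text
(array([ 643.63312971, -113.23174173,  124.82656239]), np.float64(1.7729859221967292))
587 [(-122, 239), (-123, 240), (-124, 240), (-125, 240), (-126, 241), (-127, 232), (-128, 178), (-129, 109), (-130, 127), (-131, 198), (-132, 243), (-133, 247), (-134, 245), (-135, 245), (-136, 245), (-137, 245), (-138, 245), (-139, 245), (-140, 245), (-141, 245), (-142, 245), (-143, 245), (-144, 245), (-145, 245), (-146, 245), (-147, 245), (-148, 245), (-149, 248), (-150, 247), (-151, 171), (-152, 134), (-153, 219), (-154, 248), (-155, 245), (-156, 245), (-157, 245), (-158, 245), (-159, 244), (-160, 245), (-161, 245), (-162, 245), (-163, 245), (-164, 245), (-165, 245), (-166, 245), (-167, 245), (-168, 245), (-169, 245), (-170, 245), (-171, 247), (-172, 255), (-173, 189), (-174, 120), (-175, 120), (-176, 124), (-177, 123), (-178, 120), (-179, 124), (-180, 124), (-181, 123), (-182, 125), (-183, 122), (-184, 124), (-185, 125), (-186, 125), (-187, 125), (-188, 123), (-189, 117), (-190, 123), (-191, 183), (-192, 235), (-193, 233), (-194, 234), (-195, 234), (-196, 232), (-197, 232), (-198, 232), (-199, 
[... 2349 characters left out ...]
), (-172, 253), (-173, 192), (-174, 124), (-175, 120), (-176, 120), (-177, 121), (-178, 122), (-179, 120), (-180, 121), (-181, 121), (-182, 119), (-183, 121), (-184, 120), (-185, 121), (-186, 121), (-187, 119), (-188, 125), (-189, 123), (-190, 129), (-191, 179), (-192, 235), (-193, 230), (-194, 233), (-195, 234), (-196, 233), (-197, 234), (-198, 234), (-199, 233), (-200, 233), (-201, 233), (-202, 224), (-203, 187), (-204, 169), (-205, 170), (-206, 170), (-207, 171), (-208, 178), (-209, 175), (-210, 169), (-211, 160), (-212, 172), (-213, 224), (-214, 233), (-215, 228), (-216, 226), (-217, 229), (-218, 231), (-219, 227), (-220, 198), (-221, 134), (-222, 90), (-223, 88), (-224, 89), (-225, 92)]
```

Both blocks stand square with the slide fully back: A spans -131..-151, B spans -153..-173, slide face at -191. Expected travel is about 23 mm. Now I'll shut the fingers and lower them behind the fin.

move_arm:
  moves: [0.08, 0, 0.1, 0, 0, 0, 0.15, 0, 0, 0, 0.15, 0, 0, 0, 0, 0, 0, 0, 0, 0, 0, 0, 0, 0]
  claw: 0

```text
t: 23.78
eef_pos: [641.8, -101.8, 65.6]
tcp_rot: [3.14, 0.0, 1.773]
ft_force: [-0.4, -0.3, -0.1]
opening: 0.005
grip_force: 0.0
```

move_arm:
  moves: [0, 0, 0.12, 0, 0, 0, 0.1, 0, 0, 0, 0.05, 0, 0, 0, 0.04, 0, 0, 0, 0, 0]

```text
t: 24.4
eef_pos: [641.3, -102.0, 17.8]
tcp_rot: [-3.141, -0.0, 1.773]
ft_force: [-0.7, 0.0, 1.2]
opening: 0.004
grip_force: 0.0
```

```bash
python3 -c "
from h import *
p=pose()[0];print(p,'u',p[0]*-.208+p[1]*.978,'v',p[0]*.978+p[1]*.208)"
```

```text
[ 641.31583081 -101.98565611   17.79062044] u -233.13566448014717 v 605.9938660645032
```

move_arm:
  moves: [0.03, 0, 0, 0, 0.03, 0, 0, 0, 0.02, 0, 0, 0, 0.02, 0, 0, 0, 0, 0, 0, 0]

```text
t: 25.02
eef_pos: [638.5, -87.2, 18.4]
tcp_rot: [3.141, 0.0, 1.773]
ft_force: [0.7, -0.8, 0.9]
opening: 0.001
grip_force: 0.7
```

move_arm:
  moves: [0.02, 0, 0, 0, 0.02, 0, 0, 0, 0.02, 0, 0, 0, 0, 0, 0, 0, 0, 0, 0, 0]

```text
t: 25.65
eef_pos: [636.6, -78.4, 18.2]
tcp_rot: [3.142, -0.0, 1.773]
ft_force: [0.8, -1.7, 2.1]
opening: 0.008
grip_force: 0.9
```

move_arm:
  moves: [0.02, 0, 0, 0, 0.02, 0, 0, 0, 0.01, 0, 0, 0, 0, 0, 0, 0, 0, 0, 0, 0]

```text
t: 26.28
eef_pos: [635.1, -71.1, 18.2]
tcp_rot: [3.142, -0.0, 1.773]
ft_force: [1.4, -2.5, 1.6]
opening: 0.003
grip_force: 1.1
```

```bash
python3 -c "
from h import *
u=np.array([-.208,.978])
p,w,s=pose();print(p,'u',p[:2]@u,'F',s['ft_force'][:2]@u)"
```

```text
[635.08106742 -71.06064177  18.20147408] u -201.59416967780334 F -2.7542000453482145
```

move_arm:
  moves: [0.01, 0, 0, 0, 0.006, 0, 0, 0, 0, 0, 0, 0, 0, 0, 0, 0]

```text
t: 26.78
eef_pos: [634.7, -68.9, 18.2]
tcp_rot: [3.141, 0.0, 1.773]
ft_force: [1.6, -4.0, -0.7]
opening: 0.006
grip_force: 2.4
```

move_arm:
  moves: [0.006, 0, 0, 0, 0, 0, 0, 0, 0, 0, 0, 0]

```text
t: 27.15
eef_pos: [634.4, -67.9, 18.2]
tcp_rot: [3.142, -0.0, 1.773]
ft_force: [1.9, -4.7, 0.9]
opening: 0.006
grip_force: 2.3
```

move_arm:
  moves: [0.006, 0, 0, 0, 0, 0, 0, 0, 0, 0, 0, 0]

```text
t: 27.52
eef_pos: [634.5, -67.8, 18.2]
tcp_rot: [3.141, 0.001, 1.773]
ft_force: [2.0, -9.9, -1.0]
opening: 0.006
grip_force: 4.8
```

move_arm:
  moves: [0.006, 0, 0, 0, 0, 0, 0, 0, 0, 0, 0, 0]

```text
t: 27.9
eef_pos: [634.5, -67.8, 18.3]
tcp_rot: [3.141, 0.002, 1.773]
ft_force: [2.8, -14.2, -1.8]
opening: 0.007
grip_force: 7.4
```

The slide is clamped: motion stopped and the force jumped. I'll ease to a lighter push, then verify.

move_arm:
  moves: [-0.005, 0, 0, 0, 0, 0, 0, 0, 0, 0, 0, 0, 0, 0, 0, 0]

```text
t: 28.4
eef_pos: [634.5, -67.9, 18.2]
tcp_rot: [3.141, 0.001, 1.773]
ft_force: [2.0, -10.6, -0.6]
opening: 0.003
grip_force: 5.3
```

```bash
python3 -c "
from h import *
u=np.array([-.208,.978]);v=np.array([.978,.208])
c,im=snap('wrist');cv2.imwrite('pics/w10.png',im);g=cv2.cvtColor(im,6)
p,w,s=pose();print(p,'u',p[:2]@u,'F',s['ft_force'][:2]@u)
us=np.arange(-122,-200,-1.0)
for vv in (584,628):
  px=proj(c,np.array([np.r_[a*u+vv*v,36] for a in us]))
  print(vv,[(int(a),int(b)) for a,b in zip(us,cv2.remap(g,px[:,0].astype('f4'),px[:,1].astype('f4'),1).ravel())])
"
```

```text
[634.51404013 -67.85127281  18.26851526] u -198.3374651552858 F -11.532897539189229
584 [(-122, 232), (-123, 234), (-124, 234), (-125, 232), (-126, 234), (-127, 207), (-128, 198), (-129, 244), (-130, 242), (-131, 242), (-132, 243), (-133, 242), (-134, 241), (-135, 242), (-136, 242), (-137, 243), (-138, 243), (-139, 242), (-140, 242), (-141, 243), (-142, 242), (-143, 242), (-144, 242), (-145, 242), (-146, 244), (-147, 240), (-148, 226), (-149, 244), (-150, 243), (-151, 244), (-152, 244), (-153, 243), (-154, 243), (-155, 243), (-156, 242), (-157, 243), (-158, 243), (-159, 242), (-160, 243), (-161, 242), (-162, 243), (-163, 243), (-164, 242), (-165, 243), (-166, 245), (-167, 235), (-168, 220), (-169, 223), (-170, 225), (-171, 228), (-172, 226), (-173, 224), (-174, 225), (-175, 225), (-176, 225), (-177, 225), (-178, 224), (-179, 223), (-180, 224), (-181, 223), (-182, 223), (-183, 224), (-184, 226), (-185, 224), (-186, 222), (-187, 221), (-188, 221), (-189, 223), (-190, 225), (-191, 220), (-192, 219), (-193, 220), (-194, 220), (-195, 221), (-196, 204), (-197, 136), (-198, 119), (-199, 119
[... 321 characters left out ...]
-146, 244), (-147, 230), (-148, 215), (-149, 243), (-150, 241), (-151, 240), (-152, 242), (-153, 222), (-154, 184), (-155, 186), (-156, 188), (-157, 186), (-158, 188), (-159, 185), (-160, 185), (-161, 186), (-162, 187), (-163, 188), (-164, 186), (-165, 223), (-166, 242), (-167, 234), (-168, 213), (-169, 223), (-170, 222), (-171, 175), (-172, 162), (-173, 165), (-174, 162), (-175, 164), (-176, 164), (-177, 162), (-178, 160), (-179, 160), (-180, 161), (-181, 161), (-182, 158), (-183, 162), (-184, 163), (-185, 164), (-186, 160), (-187, 159), (-188, 159), (-189, 158), (-190, 159), (-191, 158), (-192, 154), (-193, 155), (-194, 156), (-195, 156), (-196, 152), (-197, 125), (-198, 119), (-199, 116)]
```

move_arm:
  moves: [-0.004, 0, 0, 0, 0, 0, 0, 0, 0, 0, 0, 0, 0, 0, 0, 0, 0, 0, 0, 0]

```text
t: 29.08
eef_pos: [634.4, -67.9, 18.2]
tcp_rot: [3.141, 0.0, 1.773]
ft_force: [2.2, -6.5, -0.3]
opening: 0.0
grip_force: 3.6
```

```bash
python3 -c "
from h import *
print(monitor.state()['ft_force']);print(order.job_done())"
```

```text
[ 2.20413131 -6.54317583 -0.29482516]
the job is handed in; nothing more can be done
None
```

I stood two blocks square on the bed and handed the job in with the slide clamped against them and the stop, still held by a steady push of about 7 N on its fin.

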